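Snap a sharps bin's lid shut round its rim

ROBOT

A 7-joint arm with a two-finger parallel gripper is mounted at the origin on the work surface. World frame = base frame: x ahead of the robot, y to its left, z up, the work surface at z = 0. Lengths are in mm, angles in rad, forces in N, time in s.
With the tool pointing down it reaches from about 400 to 850 mm from the base axis. Payload 4.5 kg.
Tool frame: the origin (TCP) lies between the finger pads, 19 mm behind the fingertips; this is the grasp point; z points along the fingers, y is the line along which they close (so a half turn about z gives the same grasp; the last joint's range is limited). The gripper opens to 88 mm and grips with 3 to 60 N. Pads are 18 mm wide; open, the fingers measure 123 mm over their backs; the gripper's body (75 mm by 187 mm) begins 45 mm behind the grasp point.
Start: joints at [-1.205, 0.689, -0.195, 1.565, 0.157, 0.902, -0.215], TCP at [203.572, 590.94, 257.443] pointing down, gripper open.
Joint ranges: [-3.01, 3.01], [-0.46, 2.08], [-1.47, 1.51], [0.13, 2.56], [-1, 4.14], [0.04, 2.09], [-2.66, 2.66]. Speed limits (rad/s): [2.57, 2.57, 3.14, 3.14, 3.14, 3.14, 3.14].

INTERFACE

Orientations are given as a unit quaternion [w, x, y, z].
In Python, from cell import * gives the robot as it stands. The module is installed in compiled form; this text tells all that it offers.
- The arm moves only by the tool send_rows, never from a script. Its argument "increments" is a list of rows, each a list of 5 numbers: the shift along the world's x, y, z each as a share of 25 mm, from -1 to 1, then the turn about the world's z as a share of 180 degrees, from -1 to 1, then the closure, from 0 (fully open) to 1 (shut). A call has 1 to 12 rows; each row shifts and turns the commanded pose from where the row before left it; what a row does not reach is not made up. A row lasts 1/12 s, in which the tool goes at most 41.7 mm and 7.16 degrees, less where a joint would pass 70% of its speed; a pose out of reach is approached as far as the arm can. A call with a number of a shift or a turn outside -1 to 1 is refused whole. A call with a gripper value outside its range is refused whole. The fingers move at their own pace and stop on an object; "force" is the grip in N (left out, the last holds). Time passes only in rows, so rows that do not move let the fingers close. It gives the time, the measured TCP pose, the force, the opening and the grip force at its end, in the units of the state.
- read_state(): the state, without advancing time (a new reading comes with each control period).
- grab_frame(name): name is "side" or "top" or "wrist"; returns a dict with "frame" (400x640x3 uint8, red, green, blue), "vertical_fov" (degrees; the focal length in pixels is half the picture's height over the tangent of half this angle, whatever the lens; pixels are square), "cx", "cy" (the principal point, pixels), "position" and "rotation" of the camera in the world. Camera axes: x right, y up, looking along -z (the intrinsics and any distortion apply to the point x, -y, -z); pixel columns grow to the right and rows downward; lengths in mm; the calibration is good to about 2 mm. A picture is of the moment at which its call begins. There is no depth.
- finish_job(): hands the job in; it is judged then, once.
The state is a dict: "clock": time; "qpos": joint angles; "qvel": joint speeds; "joint_efforts": joint torques, N m; "position": TCP position; "ee_rot": TCP orientation; "ft_force": force on the tool from outside, world axes, zero at the start; "ft_torque": the same for the moment, N m; "grip_width": finger opening in mm; "finger_force": force on a finger pad.
Only numpy, scipy, OpenCV 4.12 (cv2) and the standard library are available. Lean on these libraries where they do the work, as an engineer would, in place of code of your own. Each camera call takes 0.05 s, during which the arm holds its last target. There are 200 camera calls.

TASK

Snap the lid of the round sharps bin shut: with closed fingertips, go round its rim clockwise (seen from above), pressing each of the four snap tabs down until it is fully home, beginning with the first tab clockwise from the carrying handle. From the first tab to the last keep the fingertips over the rim and within 3 cm above it. Press only as hard as the tabs need, pick nothing up, and leave the bin where it stands, the vial upright on its lid and everything else on the table undisturbed.

Things in the scene. Friction and masses are not known exactly. Their poses are not given: they have to be found in the camera images.
- bin: Round sharps bin, loose on the table, about 0.9 kg: black tub 178 mm wide, grey lid 192 mm wide with a flat top 115 mm above the table. Origin: centre of underside, z up; x points from the centre to the carrying handle, an upright grey loop on the lid 78 mm from the centre, 66 mm long (along y), 10 mm thick, reaching 39 mm above the lid top. Pushed sideways, the bin slides.
- lid_mid (a point): Centre of the lid's flat top, 115 mm above the bin's underside. Around it is a mouth cap 60 mm wide and 6 mm high on which a vial stands. Lid and tabs are not to be pressed with more than 40 N.
- tab1_top (a point): Centre of the top face of the first snap tab counted clockwise (seen from above) from the handle, 72 degrees clockwise from it, 75 mm from the lid's centre. Tab: grey block 14 mm (radial) by 22 mm (along the rim), standing 5.5 to 7 mm proud of the lid top at the start. The point moves down with the tab.
- tab1 (a joint): How far the first tab is pressed down, m: 0 to 0.0015 at the start, 0.006 fully home against its stop (its top then 1 mm above the lid top). It moves against a steady friction of about 5 N and stays where it is left; it does not spring back.
- tab2_top (a point): Centre of the top face of the second snap tab counted clockwise (seen from above) from the handle, 144 degrees clockwise from it, 75 mm from the lid's centre. Tab: grey block 14 mm (radial) by 22 mm (along the rim), standing 5.5 to 7 mm proud of the lid top at the start. The point moves down with the tab.
- tab2 (a joint): How far the second tab is pressed down, m: 0 to 0.0015 at the start, 0.006 fully home against its stop (its top then 1 mm above the lid top). It moves against a steady friction of about 5 N and stays where it is left; it does not spring back.
- tab3_top (a point): Centre of the top face of the third snap tab counted clockwise (seen from above) from the handle, 216 degrees clockwise from it, 75 mm from the lid's centre. Tab: grey block 14 mm (radial) by 22 mm (along the rim), standing 5.5 to 7 mm proud of the lid top at the start. The point moves down with the tab.
- tab3 (a joint): How far the third tab is pressed down, m: 0 to 0.0015 at the start, 0.006 fully home against its stop (its top then 1 mm above the lid top). It moves against a steady friction of about 5 N and stays where it is left; it does not spring back.
- tab4_top (a point): Centre of the top face of the fourth snap tab counted clockwise (seen from above) from the handle, 288 degrees clockwise from it, 75 mm from the lid's centre. Tab: grey block 14 mm (radial) by 22 mm (along the rim), standing 5.5 to 7 mm proud of the lid top at the start. The point moves down with the tab.
- tab4 (a joint): How far the fourth tab is pressed down, m: 0 to 0.0015 at the start, 0.006 fully home against its stop (its top then 1 mm above the lid top). It moves against a steady friction of about 5 N and stays where it is left; it does not spring back.
- vial_lid: A bystander: small glass injection vial with a metal cap, 22 mm diameter, 38 mm tall, 15 g, standing upright on the mouth cap in the middle of the bin's lid, its top 44 mm above the lid top; origin at the centre of its underside, z up.
- vial_a: A bystander: small glass injection vial with a metal cap, 22 mm diameter, 38 mm tall, 15 g, standing on the table about 130 mm from the bin's axis, beside the bin; origin at the centre of its underside, z up.
- vial_b: A bystander: small glass injection vial with a metal cap, 22 mm diameter, 38 mm tall, 15 g, standing on the table about 130 mm from the bin's axis, beside the bin, on the other side; origin at the centre of its underside, z up.
- amber: A bystander: small amber glass bottle, 42 mm diameter, 70 mm tall, standing on the table about 140 mm from the bin's axis; origin at the centre of its underside.
- disinfectant: A bystander: orange disinfectant bottle with a red cap, 74 mm diameter, 200 mm tall, at the left of the table (+y); origin at the centre of its underside.
- saline: A bystander: white plastic bottle, 60 mm diameter, 160 mm tall, at the left of the table; origin at the centre of its underside.
- carton: A bystander: open carton of wrapped syringes, 110 by 160 mm, about 140 mm tall with its raised flap, at the right of the table (-y); origin at the centre of its underside.
- tray: A bystander: shallow steel tray 140 by 220 mm, 30 mm high, at the left of the table; origin at the centre of its underside.
There are look-alikes about, which are no part of the job. What is shaped like the bin but blue, orange or turquoise is not meant.

How it is judged (in metres and radians):
On the way, in this order (a step that is already met when the one before it is completed fails the run):
1. the first tab clockwise from the handle is pressed home (value of joint tab1 above 0.0045 m), for 0.1 s.
2. the second tab clockwise from the handle is pressed home (value of joint tab2 above 0.0045 m), for 0.1 s.
3. the third tab clockwise from the handle is pressed home (value of joint tab3 above 0.0045 m), for 0.1 s.
4. the fourth tab clockwise from the handle is pressed home (value of joint tab4 above 0.0045 m), for 0.1 s.
At the end, for the whole second after the job is handed in: All four tabs pressed at least 4.5 of their 6 mm; the bin at rest, upright on the table within 40 mm of its start; the vial upright on the mouth cap, within 30 mm of the lid centre; every other loose thing upright within 30 mm of its start (value of joint each of tab1, tab2, tab3, tab4 above 0.0045 m and height (world z) of bin below 0.01 m and angle between bin's own z axis and vertical below 0.05 rad and linear speed of bin below 0.02 m/s and distance of bin from where it was at the start of the episode below 0.04 m and angle between each of vial_lid, vial_a, vial_b, amber, disinfectant, saline, carton, tray's own z axis and vertical below 0.3 rad and horizontal distance between vial_lid and lid_mid below 0.03 m and z of vial_lid in the frame of lid_mid between 0.002 and 0.01 m and distance of each of vial_a, vial_b, amber, disinfectant, saline, carton, tray from where it was at the start of the episode below 0.03 m); the robot touches nothing.
It fails at once if between the first and the last tab the fingers leave the rim: TCP more than 68 mm above the lid top (fingertips about 49 mm), or less than 35 mm or more than 125 mm from the lid's axis (value of joint tab1 above 0.0045 m and value of joint tab4 below 0.0045 m and (z of the grasp point in the frame of lid_mid above 0.068 m or horizontal distance between the grasp point and lid_mid below 0.035 m or horizontal distance between the grasp point and lid_mid above 0.125 m)).
It fails at once if the bin is lifted (by 12 mm), tipped (0.15 rad) or pushed away (40 mm) (height (world z) of bin above 0.012 m or angle between bin's own z axis and vertical above 0.15 rad or distance of bin from where it was at the start of the episode above 0.04 m).
It fails at once if the bin is pressed with more than 40 N (contact force between the fingers and bin above 40 N).
It fails at once if the vial on the lid is lifted, tipped (0.3 rad) or knocked off the mouth cap (angle between vial_lid's own z axis and vertical above 0.3 rad or horizontal distance between vial_lid and lid_mid above 0.03 m or z of vial_lid in the frame of lid_mid above 0.018 m or z of vial_lid in the frame of lid_mid below 0 m).
It fails at once if a bystander is moved by more than 30 mm or tipped by more than 0.3 rad (distance of any of vial_a, vial_b, amber, disinfectant, saline, carton, tray from where it was at the start of the episode above 0.03 m or angle between any of vial_a, vial_b, amber, disinfectant, saline, carton, tray's own z axis and vertical above 0.3 rad).
It also fails if it takes over 58 s, if anything falls off the work surface, if the arm or the gripper's body presses on something with over 40 N, if the wrist force passes 120 N, or if a joint passes its speed limit or range.

## Working session

There is one attempt and no reset: what is moved stays moved. The work goes in short steps, Python scripts to look and compute and a tool call to move; the robot and the scene stay as the last step left them, time stands still between calls to the robot, and variables do not carry over. Pictures are saved under pics/ and viewed, at most 10 in all, crops included, and the job is handed in when it is done.

Besides the shell and the picture viewer there is one more tool, called after ">>>" as name(argument=value, ...) on one line, values as JSON. send_rows: Moves the arm, as the interface text tells. Shift numbers are shares of 25 mm and turn numbers shares of 180 degrees, none past 1 either way. Its arguments: {"type":"object","properties":{"increments":{"type":"array"},"force":{"type":"number"}},"required":["increments"]}

```bash
mkdir -p pics
cat > h.py <<'E'
from cell import *
import numpy as np, cv2
def snap(n,f):
    d=grab_frame(n); cv2.imwrite('pics/'+f,d['frame'][:,:,::-1]); return d
def ray(d,u,v,z):
    f=200/np.tan(np.radians(d['vertical_fov'])/2)
    r=np.array(d['rotation'])@np.array([(u-d['cx'])/f,-(v-d['cy'])/f,-1]); p=np.array(d['position'])
    return p+r*(z-p[2])/r[2]
def proj(d,P):
    f=200/np.tan(np.radians(d['vertical_fov'])/2)
    c=np.array(d['rotation']).T@(np.array(P)-np.array(d['position']))
    return d['cx']+f*c[0]/-c[2], d['cy']-f*c[1]/-c[2]
E
python3 - <<'E'
from h import *
import pickle
for n in('top','side'):
    d=snap(n,n+'1.png'); pickle.dump(d,open(n+'.pkl','wb')); print({k:v for k,v in d.items() if k!='frame'})
s=read_state();print(s)
E
```

```text
{'vertical_fov': 56.20378916503328, 'cx': 323.3380371478267, 'cy': 196.30160895886453, 'position': array([ 409.89270296,   -3.07345957, 1192.72939091]), 'rotation': array([ 0.71537171,  0.03391514, -0.05202014, -0.69597915])}
{'vertical_fov': 46.87579527288197, 'cx': 316.5667401776952, 'cy': 194.08735645807906, 'position': array([  81.43495479, -796.74761398, 1202.66855653]), 'rotation': array([ 0.90779939,  0.3318125 , -0.08912545, -0.24053562])}
{'clock': 0.1, 'qpos': array([-1.20520289,  0.68989075, -0.19452485,  1.56621147,  0.15731836,
        0.90249138, -0.21509455]), 'qvel': array([-4.24348501e-04, -2.31131659e-04, -8.04013298e-05, -4.70731531e-03,
       -1.82559617e-03,  6.95971801e-04,  2.23802268e-03]), 'joint_efforts': array([-3.52086579e-03, -5.28507042e+01, -1.27181847e+00, -1.53836900e+01,
       -5.25993307e-02,  2.05410652e-03,  6.22719199e-05]), 'position': array([203.45743056, 590.4071276 , 256.70377776]), 'ee_rot': array([-6.95765867e-05,  1.65090736e-01,  9.86278055e-01, -8.01081585e-04]), 'ft_force': array([-0.47810865, -0.91474769, -0.40499588]), 'ft_torque': array([0.01032583, 0.04849709, 0.02442008]), 'finger_force': 0.0, 'grip_width': 88.00858058930385}
```

View pictures.

View pics/top1.png

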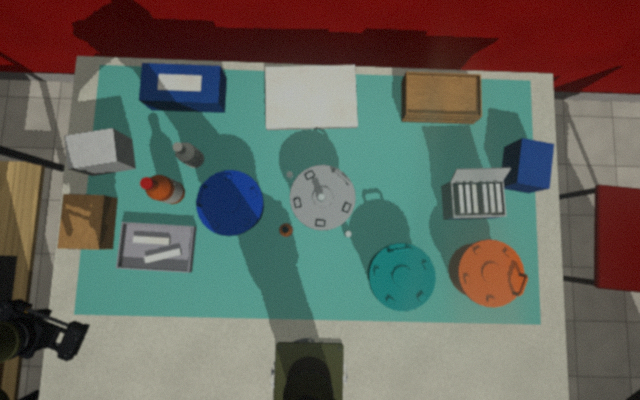

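View pics/side1.png

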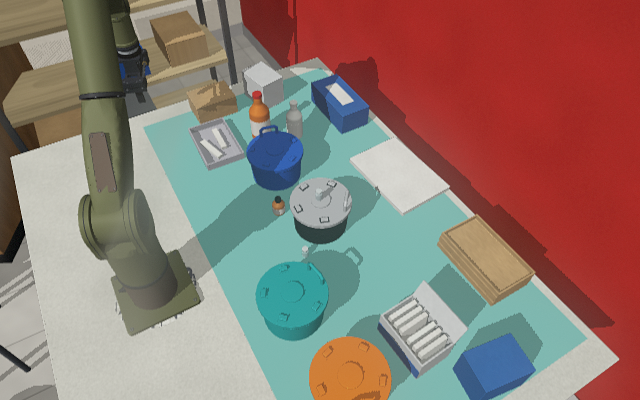

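```bash
cat >> h.py <<'E'
from scipy.spatial.transform import Rotation as R
def fixr(d):
    if len(d['rotation'])==4 and np.ndim(d['rotation'])==1:
        q=d['rotation']; d['rotation']=R.from_quat([q[1],q[2],q[3],q[0]]).as_matrix()
    return d
E
python3 - <<'E'
from h import *
import pickle
t=pickle.load(open('top.pkl','rb'));s=pickle.load(open('side.pkl','rb'))
a=cv2.resize(t['frame'][150:245,275:370],(760//2,380),interpolation=3)
b=cv2.resize(s['frame'][165:260,275:370],(380,380),interpolation=3)
cv2.imwrite('pics/crop.png',np.hstack([a,b])[:,:,::-1])
fixr(t);fixr(s)
print(ray(t,322,197,115), ray(s,320,203,115), ray(t,444,195,0))
print(proj(t,read_state()['position']),proj(s,[0,0,0]),proj(t,[0,0,0]))
E
```

```text
[539.85029426 -25.19019597 115.        ] [530.60151466 -35.9576622  115.        ] [ 571.73888851 -422.51538597    0.        ]
(np.float64(60.654799100539265), np.float64(322.9816165601427)) (np.float64(155.10172539084928), np.float64(289.82184395624245)) (np.float64(308.1011113847152), np.float64(378.304960382545))
```

View pics/crop.png

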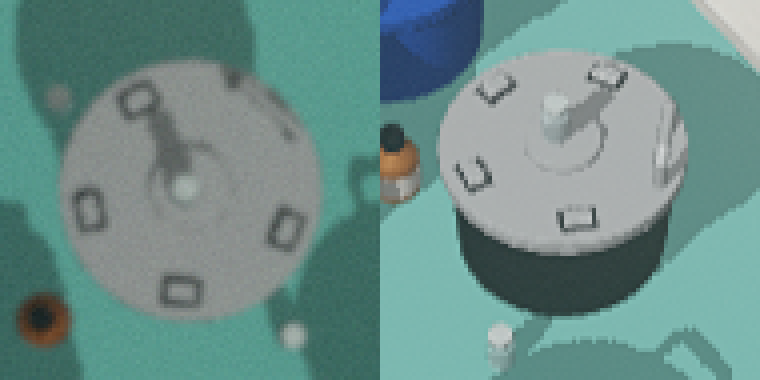

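Run:
```python
from h import *
import pickle
from scipy.optimize import least_squares
t=fixr(pickle.load(open('top.pkl','rb')));s=fixr(pickle.load(open('side.pkl','rb')))
T=np.array([(286,229),(181,291),(90,210),(139,100)]);S=np.array([(577,217),(472,175),(495,88),(607,76)])-[380,0]
T=(T+.5)/4-.5+[275,150];S=(S+.5)/4-.5+[275,165]
def tabs(p,z=121): return [[p[0]+75*np.cos(p[2]-k*np.radians(72)),p[1]+75*np.sin(p[2]-k*np.radians(72)),z] for k in(1,2,3,4)]
def res(p,cams,free=0):
    z=p[3] if len(p)>3 else 121
    return np.ravel([np.array([proj(d,q) for q in tabs(p,z)])-m for d,m in cams])
for cams,x0 in(([(t,T)],[535,-30,-.8]),([(s,S)],[535,-30,-.8]),([(t,T),(s,S)],[535,-30,-.8]),([(t,T),(s,S)],[535,-30,-.8,121])):
    r=least_squares(res,x0,args=(cams,)); print(r.x.round(2),r.fun.round(1))
for d,m in((t,T),(s,S)): print([ray(d,*q,121).round() for q in m])
```

```text
[540.4  -26.27  -0.7 ] [ 0.2  0.1  0.1  0.1 -0.2 -0.  -0.1 -0.2]
[534.89 -29.53  -0.69] [ 0.   0.5  0.1 -0.1 -0.  -0.2 -0.1 -0.2]
[538.13 -27.21  -0.7 ] [ 0.5  0.8  0.4  0.9  0.1  0.8  0.2  0.6  0.5 -0.5  0.6 -1.1  0.6 -1.1
  0.5 -1. ]
[539.42 -25.6   -0.7  114.5 ] [-0.2  0.6 -0.2  0.6 -0.3  0.6 -0.3  0.6  0.6  0.3  0.8 -0.3  0.7 -0.3
  0.5 -0.1]
[array([513., -95., 121.]), array([466., -21., 121.]), array([522.,  46., 121.]), array([603.,  13., 121.])]
[array([508., -98., 121.]), array([460., -25., 121.]), array([516.,  42., 121.]), array([598.,  10., 121.])]
```

>>> send_rows(increments=[[0.8, -0.9, 0, 0, 1], [0.8, -1, 0, 0, 1], [0.8, -1, 0, 0, 1], [0.8, -1, 0, 0, 1], [0.8, -1, 0, 0, 1], [0.8, -1, 0, 0, 1], [0.8, -1, 0, 0, 1], [0.8, -1, 0, 0, 1], [0.8, -1, 0, 0, 1], [0.8, -1, 0, 0, 1], [0.8, -1, 0, 0, 1], [0.8, -1, 0, 0, 1]], force=10)

```text
clock: 1.1
position: [444.2, 291.9, 257.2]
ee_rot: [-0.0, 0.165, 0.986, -0.0]
ft_force: [0.9, 0.1, -0.6]
grip_width: 10.3
finger_force: 0.0
```

>>> send_rows(increments=[[0.23, -1, 0, 0, 1], [0.23, -1, 0, 0, 1], [0.23, -1, 0, 0, 1], [0.23, -1, 0, 0, 1], [0.23, -1, 0, 0, 1], [0.23, -1, 0, 0, 1], [0.23, -1, 0, 0, 1], [0.23, -1, 0, 0, 1], [0.23, -1, 0, 0, 1], [0.23, -1, 0, 0, 1], [0.23, -1, 0, 0, 1], [0.23, -1, 0, 0, 1]])

```text
clock: 2.1
position: [512.4, -7.9, 257.2]
ee_rot: [-0.0, 0.165, 0.986, -0.0]
ft_force: [1.0, 1.0, -0.1]
grip_width: 0.1
finger_force: 0.0
```

>>> send_rows(increments=[[0, -0.9, 0, 0, 1], [0, -0.9, 0, 0, 1], [-0.1, -0.9, 0, 0, 1], [0, -0.86, 0, 0, 1], [0, 0, 0, 0, 1], [0, 0, -0.8, 0, 1], [0, 0, -0.8, 0, 1], [0, 0, -0.8, 0, 1], [0, 0, -0.8, 0, 1], [0, 0, -0.6, 0, 1], [0, 0, 0, 0, 1], [0, 0, 0, 0, 1]])

```text
clock: 3.1
position: [509.7, -94.7, 162.0]
ee_rot: [-0.001, 0.165, 0.986, 0.0]
ft_force: [0.8, 0.1, 0.1]
grip_width: 0.3
finger_force: 0.0
```

Run:
```python
from h import *
s=snap('side','s2.png');w=snap('wrist','w2.png')
a=cv2.resize(s['frame'][130:270,240:410],(680,560),interpolation=3)
cv2.imwrite('pics/s2c.png',a[:,:,::-1]); print(read_state()['position'])
```

```text
[510.66712961 -95.13057454 163.20887824]
```

View pics/s2c.png

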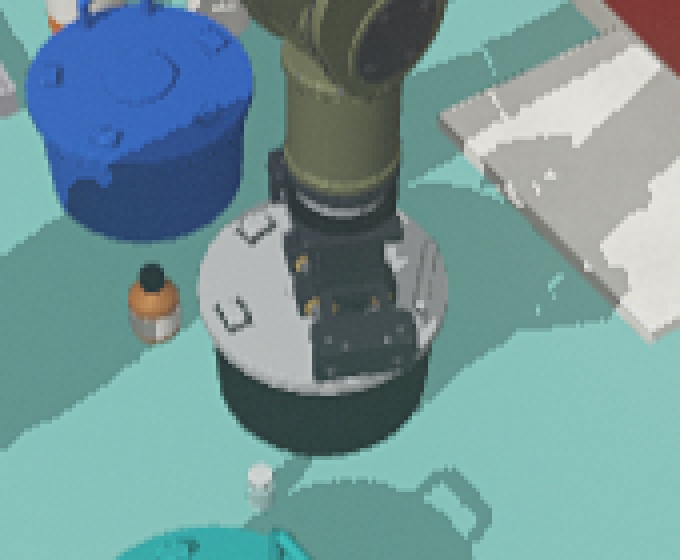

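View pics/w2.png

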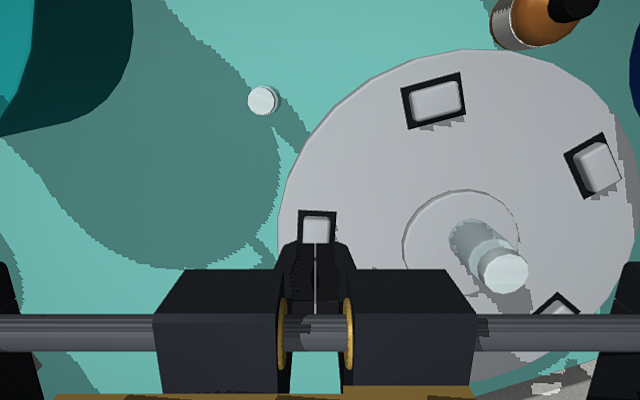

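The wrist picture shows the fingertips just above tab 1 (317,229), with tab 2 at (434,101) and tab 3 at (598,167). The vial stands between. I'll refit the bin pose from this close view.

Run:
```python
from h import *
from scipy.optimize import least_squares
w=fixr(grab_frame('wrist')); print(w['vertical_fov'],w['position'])
m={1:(317,229),2:(436,101),3:(599,166)}
for z in(120,121,122):
    for ks in((1,2,3),(1,2)):
        f=lambda p:np.ravel([np.subtract(proj(w,[p[0]+75*np.cos(p[2]-k*1.2566),p[1]+75*np.sin(p[2]-k*1.2566),z]),m[k]) for k in ks])
        r=least_squares(f,[538,-27,-.7]); print(z,ks,r.x.round(2),r.fun.round(1))
t=read_state()['position'];print(t,proj(w,t-[0,0,19]))
print([ray(w,*m[k],121).round(1) for k in m])
```

```text
58.35584260138904 [438.9149148  -71.19574945 289.59212868]
120 (1, 2, 3) [536.41 -25.94  -0.71] [-3.   4.7  1.7 -4.4  1.1  1.1]
120 (1, 2) [537.04 -26.45  -0.73] [-3.4  4.3  3.1 -3.1]
121 (1, 2, 3) [536.12 -26.28  -0.71] [-3.8  5.1  1.6 -4.7  1.9  1.3]
121 (1, 2) [536.81 -26.56  -0.73] [-3.8  4.8  3.4 -3.5]
122 (1, 2, 3) [535.84 -26.61  -0.71] [-4.7  5.6  1.6 -5.   2.7  1.5]
122 (1, 2) [536.57 -26.68  -0.73] [-4.2  5.3  3.7 -3.8]
[510.80323738 -95.31518881 163.44026582] (np.float64(315.86374387147634), np.float64(262.1587743492746))
[array([505. , -92.6, 121. ]), array([463.2, -21.1, 121. ]), array([518.1,  46. , 121. ])]
```

>>> send_rows(increments=[[-0.08, 0, -0.24, 0, 1], [0, 0, -0.24, 0, 1], [0, 0, -0.2, 0, 1], [0, 0, -0.04, 0, 1], [0, 0, 0, 0, 1], [0, 0, 0, 0, 1]])

```text
clock: 3.75
position: [508.1, -95.5, 144.3]
ee_rot: [-0.0, 0.165, 0.986, 0.0]
ft_force: [0.1, -1.3, 0.4]
grip_width: 1.0
finger_force: 0.0
```

>>> send_rows(increments=[[0, 0, -0.04, 0, 1], [0, 0, -0.04, 0, 1], [0, 0, -0.04, 0, 1], [0, 0, -0.04, 0, 1], [0, 0, 0, 0, 1]])

```text
clock: 4.17
position: [508.0, -95.6, 140.3]
ee_rot: [-0.0, 0.165, 0.986, 0.0]
ft_force: [0.0, 0.5, 0.7]
grip_width: 0.7
finger_force: 0.0
```

>>> send_rows(increments=[[0, 0, -0.04, 0, 1], [0, 0, -0.04, 0, 1], [0, 0, -0.04, 0, 1], [0, 0, 0, 0, 1]])

```text
clock: 4.5
position: [508.0, -95.6, 137.5]
ee_rot: [0.0, 0.165, 0.986, -0.0]
ft_force: [-0.9, 0.2, 2.4]
grip_width: 0.4
finger_force: 1.7
```

>>> send_rows(increments=[[0, 0, -0.04, 0, 1], [0, 0, -0.04, 0, 1], [0, 0, 0, 0, 1]])

```text
clock: 4.75
position: [508.1, -95.6, 135.4]
ee_rot: [0.0, 0.165, 0.986, 0.0]
ft_force: [-0.1, -0.3, 2.6]
grip_width: 0.9
finger_force: 1.6
```

>>> send_rows(increments=[[0, 0, -0.02, 0, 1], [0, 0, -0.02, 0, 1], [0, 0, 0, 0, 1]])

```text
clock: 5.0
position: [508.0, -95.6, 135.1]
ee_rot: [0.0, 0.165, 0.986, -0.0]
ft_force: [-2.0, -0.3, 11.7]
grip_width: 0.5
finger_force: 5.4
```

>>> send_rows(increments=[[0, 0, 0.34, 0, 1], [0, 0, 0.34, 0, 1], [0, 0, 0, 0, 1], [-0.46, 0.75, 0, 0, 1], [-0.46, 0.75, 0, 0, 1], [-0.46, 0.75, 0, 0, 1], [-0.46, 0.75, 0, 0, 1], [0, 0, 0, 0, 1], [0, 0, -0.2, 0, 1], [0, 0, -0.16, 0, 1], [0, 0, 0, 0, 1]])

```text
clock: 5.92
position: [462.4, -21.6, 141.6]
ee_rot: [-0.0, 0.166, 0.986, -0.0]
ft_force: [-0.0, 0.5, 0.6]
grip_width: 0.9
finger_force: 0.0
```

>>> send_rows(increments=[[0, 0, -0.04, 0, 1], [0, 0, -0.04, 0, 1], [0, 0, -0.04, 0, 1], [0, 0, -0.04, 0, 1], [0, 0, -0.04, 0, 1], [0, 0, -0.04, 0, 1], [0, 0, 0, 0, 1]])

```text
clock: 6.5
position: [462.4, -21.2, 136.6]
ee_rot: [0.0, 0.166, 0.986, -0.0]
ft_force: [0.5, -2.0, 2.7]
grip_width: 0.6
finger_force: 1.3
```

>>> send_rows(increments=[[0, 0, -0.04, 0, 1], [0, 0, -0.02, 0, 1], [0, 0, 0, 0, 1]])

```text
clock: 6.75
position: [462.4, -21.2, 135.1]
ee_rot: [0.0, 0.166, 0.986, -0.0]
ft_force: [1.0, -3.2, 5.3]
grip_width: 0.8
finger_force: 2.7
```

>>> send_rows(increments=[[0, 0, -0.02, 0, 1], [0, 0, 0, 0, 1]])

```text
clock: 6.92
position: [462.4, -21.2, 135.1]
ee_rot: [0.001, 0.166, 0.986, -0.0]
ft_force: [-0.9, -3.1, 11.9]
grip_width: 0.3
finger_force: 5.5
```

Tab 2 is home. Next is tab 3 (520, 46): dx +57, dy +67.

>>> send_rows(increments=[[0, 0, 0.34, 0, 1], [0, 0, 0.34, 0, 1], [0, 0, 0, 0, 1], [0.57, 0.68, 0, 0, 1], [0.57, 0.68, 0, 0, 1], [0.57, 0.68, 0, 0, 1], [0.57, 0.68, 0, 0, 1], [0, 0, 0, 0, 1], [0, 0, -0.2, 0, 1], [0, 0, -0.16, 0, 1], [0, 0, 0, 0, 1]])

```text
clock: 7.83
position: [517.4, 46.1, 141.3]
ee_rot: [-0.001, 0.166, 0.986, -0.001]
ft_force: [-0.1, -0.9, -0.5]
grip_width: 0.6
finger_force: 0.0
```

>>> send_rows(increments=[[0, 0, -0.04, 0, 1], [0, 0, -0.04, 0, 1], [0, 0, -0.04, 0, 1], [0, 0, -0.04, 0, 1], [0, 0, -0.04, 0, 1], [0, 0, -0.04, 0, 1], [0, 0, -0.02, 0, 1], [0, 0, 0, 0, 1]])

```text
clock: 8.5
position: [518.4, 46.5, 136.0]
ee_rot: [-0.001, 0.166, 0.986, -0.001]
ft_force: [-0.3, -1.2, 1.1]
grip_width: 0.4
finger_force: 1.1
```

>>> send_rows(increments=[[0, 0, -0.02, 0, 1], [0, 0, -0.02, 0, 1], [0, 0, 0, 0, 1]])

```text
clock: 8.75
position: [518.8, 46.9, 135.1]
ee_rot: [-0.0, 0.165, 0.986, -0.0]
ft_force: [-3.2, -3.2, 7.1]
grip_width: 0.9
finger_force: 3.4
```

>>> send_rows(increments=[[0, 0, -0.02, 0, 1], [0, 0, 0, 0, 1]])

```text
clock: 8.92
position: [518.8, 46.9, 135.1]
ee_rot: [-0.0, 0.165, 0.986, -0.0]
ft_force: [-4.2, -2.6, 11.5]
grip_width: 0.6
finger_force: 5.7
```

>>> send_rows(increments=[[0, 0, 0.34, 0, 1], [0, 0, 0.34, 0, 1], [0, 0, 0, 0, 1], [0.66, -0.27, 0, 0, 1], [0.66, -0.27, 0, 0, 1], [0.66, -0.27, 0, 0, 1], [0.66, -0.27, 0, 0, 1], [0.66, -0.27, 0, 0, 1], [0, 0, 0, 0, 1], [0, 0, -0.2, 0, 1], [0, 0, -0.16, 0, 1], [0, 0, 0, 0, 1]])

```text
clock: 9.92
position: [600.0, 14.5, 141.4]
ee_rot: [-0.001, 0.164, 0.986, 0.0]
ft_force: [-0.0, -0.2, 0.3]
grip_width: 0.6
finger_force: 0.0
```

>>> send_rows(increments=[[0, 0, -0.04, 0, 1], [0, 0, -0.04, 0, 1], [0, 0, -0.04, 0, 1], [0, 0, -0.04, 0, 1], [0, 0, -0.04, 0, 1], [0, 0, -0.04, 0, 1], [0, 0, -0.02, 0, 1], [0, 0, 0, 0, 1]])

```text
clock: 10.58
position: [600.8, 14.3, 136.0]
ee_rot: [-0.001, 0.165, 0.986, 0.0]
ft_force: [-1.9, 0.5, 3.2]
grip_width: 0.5
finger_force: 1.4
```

>>> send_rows(increments=[[0, 0, -0.02, 0, 1], [0, 0, -0.02, 0, 1], [0, 0, 0, 0, 1]])

```text
clock: 10.83
position: [601.3, 14.1, 135.2]
ee_rot: [-0.0, 0.165, 0.986, 0.0]
ft_force: [-3.5, 2.2, 6.5]
grip_width: 0.6
finger_force: 3.3
```

>>> send_rows(increments=[[0, 0, -0.02, 0, 1], [0, 0, 0, 0, 1], [0, 0, 0, 0, 1]])

```text
clock: 11.08
position: [601.3, 14.1, 135.1]
ee_rot: [-0.0, 0.165, 0.986, 0.0]
ft_force: [-4.5, 1.8, 10.2]
grip_width: 0.3
finger_force: 4.9
```

>>> send_rows(increments=[[0, 0, 0.3, 0, 1], [0, 0, 0.6, 0, 1], [0, 0, 0.9, 0, 1], [0, 0, 0.9, 0, 1], [0, 0, 0.9, 0, 1], [0, 0, 0.9, 0, 1], [0, 0.9, 0.6, 0, 1], [0, 0.9, 0, 0, 1], [0, 0.9, 0, 0, 1], [0, 0.9, 0, 0, 1], [0, 0.9, 0, 0, 1], [0, 0.9, 0, 0, 1]])

```text
clock: 12.08
position: [602.5, 149.1, 262.2]
ee_rot: [0.001, 0.166, 0.986, 0.0]
ft_force: [0.3, 1.6, -0.4]
grip_width: 0.6
finger_force: 0.0
```

Run:
```python
from h import *
s=snap('side','s3.png');t=snap('top','t3.png')
cv2.imwrite('pics/s3c.png',np.hstack([cv2.resize(t['frame'][150:245,275:370],(380,380),interpolation=3),cv2.resize(s['frame'][165:260,275:370],(380,380),interpolation=3)])[:,:,::-1]); print(read_state()['position'])
```

```text
[601.70179061 154.06695649 262.21231788]
```

View pics/s3c.png

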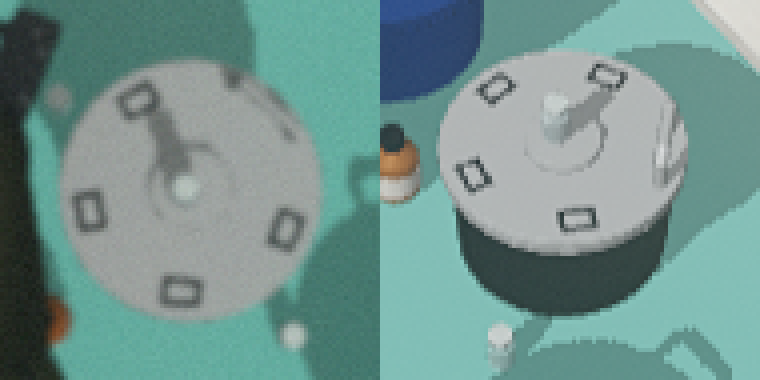

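The picture shows all four tabs sitting flush: their black gaps are now even outlines in the side view at crop (577,219), (473,175), (496,89) and (607,77). The bin and vials have not moved, and the arm is clear.

```bash
python3 -c "
from cell import *
print(finish_job())"
```

```text
the job is handed in; nothing more can be done
None
```

I pressed all four tabs home in clockwise order, with readings of about 10–12 N at each stop. The bin and vials looked unmoved in the final pictures, and the job is handed in; no verdict came back.

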